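# Refit the hob knob and hold it in for relighting

## Task

The knob has come off one of the two gas valves of the small hob we warm the marbling bath on, and the burner has to be relit. Pick the loose knob up, turn it so that the flat in its hole matches the flat on the bare D-shaped valve stem, push it fully home on the stem without turning the valve away from its setting, then press it in against the valve's spring and keep it pressed in: finish while you are still holding it in, do not let go. Leave the jar, the jar of brushes and the other burner's knob as they are.

Things in the scene. Friction and masses are not known exactly. Their poses are not given: they have to be found in the camera images.
- knob: loose black cooker knob, about 40 g, bore down on the table left of the hob. Skirt 46 mm across, 8 mm high; hub 33 mm across up to z = 14 mm; on it a bar grip 44 mm long (x), 12 mm wide, 18 mm high (z = 14 to 32 mm). Origin: centre of the underside. x along the bar to the end with a thin white pointer line on top and end face; z up
- knob_bore (a point): blind end of the knob's D-shaped bore, on the knob's axis, 14 mm above its underside; axes as the knob's. The bore is open at the underside, 14 mm deep, 13.5 mm in diameter, with a flat 1.75 mm from the axis on the pointer (+x) side
- knob_pointer (a point): end of the knob's bar that bears the pointer line: middle of that end face, 22 mm from the knob's axis along its +x, 23 mm above its underside
- stem_tip (a point): top centre of the bare valve stem: upright brass D-section rod, 12 mm in diameter, flat 1 mm from its axis on the +x side of this point, top rim chamfered 1 mm. Stands 21 mm above the deck in a flat black disc 54 mm across, near the hob's front edge. The bore has 0.75 mm to spare all round and enters only with flats together (knob x = stem x); once home, the bore's end rests on this tip
- stem (a joint): how far the stem is pressed in: 0 at rest, 0.005 m fully in, straight down. A spring pushes back with 4 N at rest and 9 N fully in; it springs out when let go
- valve_turn (a joint): how far the stem has been turned about its vertical axis from the setting at which it was left, in rad, 0 at the start, plus is anticlockwise from above. Stiff: it takes 0.15 N m to turn, and stays where it is left
- hob: steel two-burner table hob, fixed, 510 mm deep (x) by 300 mm wide (y), deck 60 mm above the table, pan supports up to 95 mm. Origin: centre of its underside; front edge at -x, towards the robot. Its two valves stand side by side 205 mm in front of the centre, 60 mm to either side; either may be the bare one. A white pot, 140 mm wide, fixed, stands at the rear, top at 175 mm
- other_knob_top (a point): centre of the top of the other burner's knob, which is like the loose one and stays on its valve, 120 mm from the bare stem; its top is 39 mm above the deck
- other_knob (a joint): turn of the other burner's knob, in rad, 0 at the start; stiff, 0.15 N m
- jar: small amber glass pigment jar with a white lid, 60 mm across, 66 mm high, on the table; origin at the centre of its underside
- brush_jar: glass jar 72 mm across and 100 mm high with brushes that stick out to 190 mm, on the table; origin at the centre of its underside
Mind the look-alikes: they are no part of the job. Leave any blue, pink or purple look-alike of the knob alone.

How it is judged (in metres and radians):
At the end, for the whole second after the job is handed in: Knob home on the bare stem, flats together (bore end within 2.5 mm of the stem tip, axes within 1.8 mm, tilt under 0.15 rad, x axes within 0.35 rad, pointer on the flat's side); fingers on the knob (over 2 N) keep the stem in by over 3 of its 5 mm; valve within 0.3 rad of where it was left (horizontal distance between knob_bore and stem_tip below 0.0018 m and z of knob_bore in the frame of stem_tip between -0.0025 and 0.0025 m and angle between the x axis of knob and the x axis of stem_tip, either way round below 0.35 rad and x of knob_pointer in the frame of stem_tip above 0.015 m and angle between knob's own z axis and vertical below 0.15 rad and value of joint stem above 0.003 m and contact force between the fingers and knob above 2 N and value of joint valve_turn between -0.3 and 0.3 rad); the arm keeps its last pose, push and grip.
It fails at once if the jar was moved (over 25 mm) or tipped (distance of jar from where it was at the start of the episode above 0.025 m or angle between jar's own z axis and vertical above 0.4 rad).
It fails at once if the jar of brushes was moved (over 25 mm) or tipped (distance of brush_jar from where it was at the start of the episode above 0.025 m or angle between brush_jar's own z axis and vertical above 0.4 rad).
It fails at once if the other burner's knob was turned (over 0.3 rad) (value of joint other_knob above 0.3 rad or value of joint other_knob below -0.3 rad).
It also fails if it takes over 42 s, if anything falls off the work surface, if the arm or the gripper's body presses on something with over 40 N, if the wrist force passes 120 N, or if a joint passes its speed limit or range.

## Robot

A 7-joint arm with a two-finger parallel gripper is mounted at the origin on the work surface. World frame = base frame: x ahead of the robot, y to its left, z up, the work surface at z = 0. Lengths are in mm, angles in degrees, forces in N, time in s.
With the tool pointing down it reaches from about 425 to 1025 mm from the base axis. Payload 9.4 kg.
Tool frame: the origin (TCP) lies on the centre line of the jaws, within the pads' length; the fingertips stand 22 mm ahead of it and the grasp point (between the pads) lies 3 mm ahead of it (bot.tcp_to_tips is the distance from the TCP to the fingertips, in mm); z points along the fingers, y is the line along which they close (so a half turn about z gives the same grasp; the last joint's range is limited). The gripper opens to 85 mm and grips with 20 to 120 N. Pads are 22 mm wide; open, the fingers measure 114 mm over their backs; the gripper's body (76 mm by 85 mm) begins 54 mm behind the grasp point. The pads swing forward as they close: fully open they stand 13 mm farther back than shut.
Start: joints at [-70.858, 34.337, -0.143, 91.639, 0.103, 54.024, -4.572], TCP at [289.528, 664.679, 226.375] pointing down, gripper open.
Joint ranges: [-147.43, 147.43], [-19.82, 112.94], [-74.19, 73.91], [6.32, 146.72], [-59.91, 239.91], [6.04, 106.73], [-150.56, 150.56]. Speed limits (degrees/s): [127.2, 127.2, 172.46, 172.46, 180, 180, 180].

## Interface

Orientations are given as [roll, pitch, yaw] about the fixed x, y, z axes, in that order (R = Rz(yaw) Ry(pitch) Rx(roll)).
In Python, from cell import bot gives the robot as it stands.
- The arm moves only by the shell command python3 -m inch 'ROWS' [OPENING] [FORCE]. ROWS is JSON, a list of rows, each a list of 2 entries, a list of its own where there are three numbers: the shift along the tool's x, y, z in cm, then the turn, a rotation vector about the tool's x, y, z in rad. A call has 1 to 12 rows; each row shifts and turns the commanded pose from where the row before left it, along the tool's axes as they then stand; what a row does not reach is not made up. A row lasts 1/12 s, in which the tool goes at most 41.7 mm and 7.16 degrees, less where a joint would pass 70% of its speed; a pose out of reach is approached as far as the arm can. A call is refused whole if a number of a shift passes 4.17 or a number of a turn 0.125, either way. A call with a gripper value outside its range is refused whole. OPENING is the finger opening in cm, from 0 to 8.54, set as the call begins (- or left out, the last holds). The fingers move at their own pace and stop on an object; FORCE is the grip in N (left out, the last holds). Time passes only in rows, so rows that do not move let the fingers close. It gives the time, the measured TCP pose, the force, the opening and the grip force at its end, in the units of the state.
- bot.sense(): the state, without advancing time (a new reading comes with each control period).
- bot.get_image(name): name is "side" or "top"; returns the picture (480x640x3 uint8, blue, green, red); there is no depth.
- bot.calibration(name): a dict with "K" (3x3 intrinsics, pixels), "world_from_camera" (4x4, takes a point from camera to world coordinates). Camera axes: x right, y down, z forward; pixel columns grow to the right and rows downward; lengths in mm; the calibration is good to about 2 mm. A picture is of the moment at which its call begins. calibration takes no time and is no camera call.
- bot.job_done(): hands the job in; it is judged then, once.
The state is a dict: "t": time; "joints": joint angles; "qd": joint speeds; "joint_torque": joint torques, N m; "eef_pos": TCP position; "tcp_rot": TCP orientation; "force": force on the tool from outside, world axes, zero at the start; "moment": the same for the moment, N m; "gripper_width": finger opening in mm; "finger_force": force on a finger pad.
Only numpy, scipy, OpenCV 4.12 (cv2) and the standard library are available. Lean on these libraries where they do the work, as an engineer would, in place of code of your own. Each camera call takes 0.05 s, during which the arm holds its last target. There are 200 camera calls.

## Working session

There is one attempt and no reset: what is moved stays moved. The work goes in short steps, Python scripts to look and compute and a shell command to move; the robot and the scene stay as the last step left them, time stands still between calls to the robot, and variables do not carry over. Pictures are saved under pics/ and viewed, at most 10 in all, crops included, and the job is handed in when it is done.

```bash
mkdir -p pics; ls
python3 - <<'E'
from cell import bot
import cv2,numpy as np
np.set_printoptions(precision=3,suppress=True)
for n in("side","top"):
    cv2.imwrite(f"pics/{n}0.png",bot.get_image(n)); c=bot.calibration(n); print(n,c["K"],c["world_from_camera"])
print(bot.sense(),bot.tcp_to_tips)
E
```

```text
pics
side [[474.514   0.    318.635]
 [  0.    474.514 240.327]
 [  0.      0.      1.   ]] [[   0.982   -0.115    0.152  419.869]
 [  -0.19    -0.587    0.787 -497.956]
 [  -0.002   -0.802   -0.598  542.011]
 [   0.       0.       0.       1.   ]]
top [[488.991   0.    321.72 ]
 [  0.    488.991 242.563]
 [  0.      0.      1.   ]] [[ -0.018  -0.992   0.127 426.763]
 [ -1.      0.018   0.002 128.204]
 [ -0.005  -0.127  -0.992 923.314]
 [  0.      0.      0.      1.   ]]
{'t': 0.1, 'joints': array([-70.858,  34.38 ,  -0.147,  91.676,   0.102,  54.023,  -4.574]), 'qd': array([ 0.028, -0.104,  0.019, -0.096,  0.081, -0.05 ,  0.034]), 'joint_torque': array([  0.005, -77.8  ,   1.57 , -25.863,   0.013,   0.006,  -0.   ]), 'eef_pos': array([289.34 , 664.298, 225.607]), 'tcp_rot': array([-179.921,    0.006,  156.465]), 'force': array([-0.253,  0.325,  0.62 ]), 'moment': array([-0.017,  0.01 , -0.007]), 'finger_force': 0.0, 'gripper_width': 85.39797116415431} 22.0
```

View pics/side0.png

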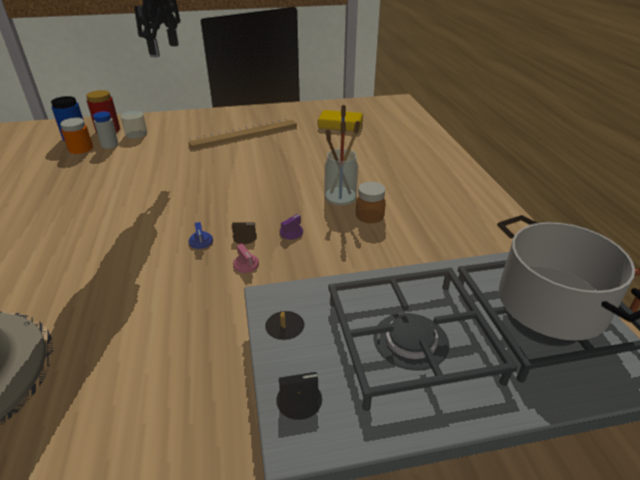

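View pics/top0.png

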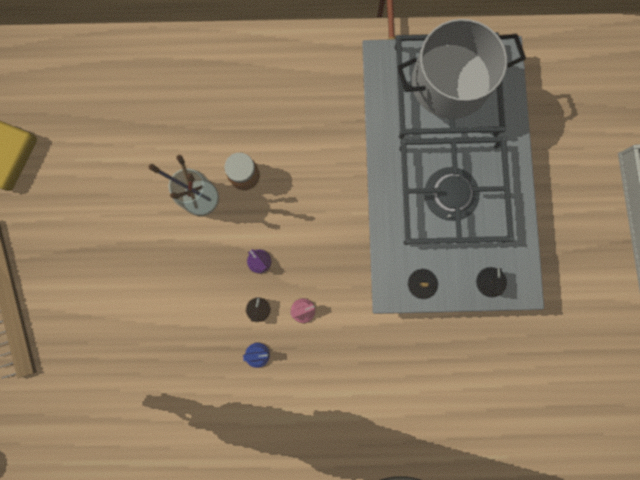

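Run:
```python
import cv2,numpy as np
s=cv2.imread("pics/side0.png");t=cv2.imread("pics/top0.png")
def c(i,u,v,r=25): return cv2.resize(cv2.convertScaleAbs(i[v-r:v+r,u-r:u+r],alpha=2.2),(300,300),interpolation=cv2.INTER_CUBIC)
o=np.vstack([np.hstack([c(t,258,309),c(t,424,284)]),np.hstack([c(s,244,232),c(s,283,320)])])
cv2.imwrite("pics/crop.png",o)
```

```text
(no output)
```

View pics/crop.png

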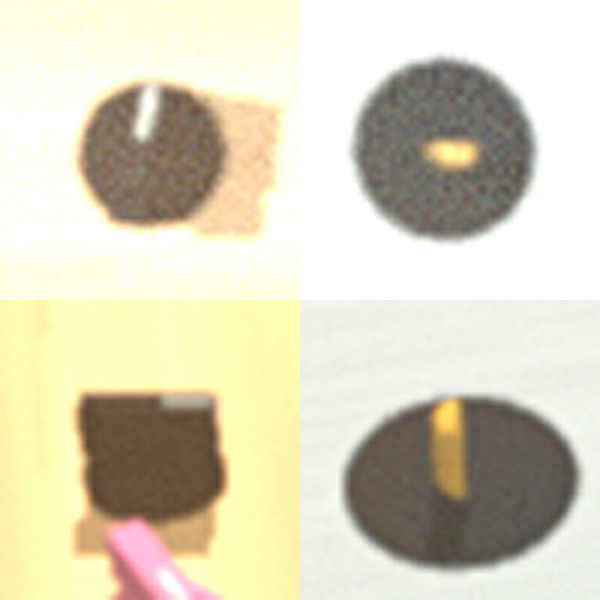

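The side view shows the loose black knob at (244,232), between a blue, a purple and a pink copy, and the bare stem at (283,320). In the top view they are at (258,309) and (424,284). The pointer points about +x, and the stem's flat also faces about +x.

```bash
cat > h.py <<'E'
from cell import bot
import cv2,numpy as np
np.set_printoptions(precision=2,suppress=True)
C={n:bot.calibration(n) for n in("side","top")}
def avg(n,k=8): return np.mean([bot.get_image(n).astype(np.float32) for _ in range(k)],0)
def ray(n,p):
    M=np.array(C[n]["world_from_camera"]);d=M[:3,:3]@np.linalg.solve(C[n]["K"],[p[0],p[1],1]);return M[:3,3],d
def plane(n,p,z): o,d=ray(n,p);return o+d*(z-o[2])/d[2]
def proj(n,X):
    M=np.linalg.inv(C[n]["world_from_camera"]);q=C[n]["K"]@(M[:3,:3]@np.asarray(X,float)+M[:3,3]);return q[:2]/q[2]
def tri(ps,pt):
    a,d=ray("side",ps);b,e=ray("top",pt);s=np.linalg.lstsq(np.c_[d,-e],b-a,rcond=None)[0]
    P,Q=a+d*s[0],b+e*s[1];return (P+Q)/2,np.linalg.norm(P-Q)
def blob(m,c,off):  # upscaled x8 mask crop -> contour nearest c, in px
    cs=[k for k in cv2.findContours(m.astype(np.uint8),0,1)[0] if cv2.contourArea(k)>100]
    k=max(cs,key=cv2.contourArea);return (k[:,0].astype(float)+.5)/8-.5+off
def crop(i,u,v,r): return cv2.resize(i[v-r:v+r,u-r:u+r],None,fx=8,fy=8,interpolation=cv2.INTER_CUBIC),np.array([u-r,v-r])
E
python3 - <<'E'
from h import *
I={n:avg(n) for n in C}
for n in I: np.save(f"pics/{n}.npy",I[n])
def cen(k):
    m=cv2.moments(k.astype(np.float32));return np.array([m["m10"],m["m01"]])/m["m00"]
st={};wh={}
for n,kc,sc in(("side",(244,232),(283,320)),("top",(258,309),(424,284))):
    a,o=crop(I[n],*sc,12); sat=a[...,2]-a[...,0]; m=sat>0.5*sat.max(); k=blob(m,sc,o); st[n]=k
    print(n,"brass",sat.max(),"x",k[:,0].min(),k[:,0].max(),"y",k[:,1].min(),k[:,1].max(),"cen",cen(k))
    a,o=crop(I[n],*sc,28); g=a.max(2);k=blob(g<np.percentile(g,98)*.6,sc,o) ; d=cen(cv2.convexHull(k.astype(np.float32))[:,0]); print(" disc",d,plane(n,d,60))
    a,o=crop(I[n],*kc,22 if n=="top" else 14); g=a.max(2);print(" knob grey",g.min(),np.median(g)); dark=g<60; k=blob(dark,kc,o);h=cv2.convexHull(k.astype(np.float32))[:,0]
    print(" knob x",k[:,0].min(),k[:,0].max(),"y",k[:,1].min(),k[:,1].max(),"cen",cen(h),plane(n,cen(h),8))
    hm=np.zeros(g.shape,np.uint8);cv2.fillPoly(hm,[((h-o+.5)*8).astype(int)],1);hm=cv2.dilate(hm,np.ones((13,13)))
    s=a.max(2)-a.min(2); w=(a[...,0]>55)&(s<30)&(hm>0)
    try:
        k=blob(w,kc,o);wh[n]=k;print(" white",cv2.minAreaRect(k.astype(np.float32)),cen(k))
    except Exception as e: print(e)
P,e=tri(cen(wh["side"]),cen(wh["top"]));print("white 3D",P,e)
k=st["top"];W=np.array([plane("top",p,81)[:2] for p in k]);print("brass top at z81",W.min(0),W.max(0),cv2.minAreaRect(W.astype(np.float32)))
# flat edge = max-x edge of brass
xs=np.arange(W[:,1].min()+3,W[:,1].max()-2.5,.5);E=np.array([[y,W[abs(W[:,1]-y)<.6][:,0].max()] for y in xs]);f=np.polyfit(E[:,0],E[:,1],1);print("flat edge slope dx/dy",f,np.degrees(np.arctan(-f[0])),E.T)
k=st["side"];print("side stem top/bottom", k[k[:,1].argmin()],k[k[:,1].argmax()]);print(k[::3].T)
E
```

```text
side brass 90.998924 x 279.8125 284.1875 y 311.1875 326.4375 cen [282.45 317.52]
 disc [284.39 325.05] [459.02 -44.91  60.  ]
 knob grey 39.376537 57.084305
 knob x 232.0625 255.4375 y 222.9375 243.4375 cen [243.54 232.75] [418.04 257.14   8.  ]
 white ((249.83372497558594, 223.7887420654297), (9.333808898925781, 1.7854446172714233), 8.130102157592773) [248.9  223.52]
top brass 66.97845 x 419.9375 427.9375 y 282.0625 286.3125 cen [424.05 284.1 ]
 disc [422.6  283.51] [461.13 -45.9   60.  ]
 knob grey 50.648956 159.35149
 knob x 247.1875 268.9375 y 298.9375 320.0625 cen [258.02 309.37] [420.83 250.82   8.  ]
 white ((256.96246337890625, 302.718994140625), (4.690342903137207, 9.928715705871582), 9.090276718139648) [256.92 302.66]
white 3D [431.52 249.43  33.23] 3.076646989706917
brass top at z81 [455.42 -50.8 ] [462.77 -37.06] ((459.1069641113281, -43.896942138671875), (13.714377403259277, 7.281948089599609), 87.52951049804688)
flat edge slope dx/dy [  0.04 464.28] -2.174508911626712 [[-47.8  -47.3  -46.8  -46.3  -45.8  -45.3  -44.8  -44.3  -43.8  -43.3
  -42.8  -42.3  -41.8  -41.3  -4
[... 828 characters left out ...]
.19 284.06 283.69
  283.31 282.94]
 [311.19 311.31 311.44 311.56 311.81 312.19 312.56 312.94 313.31 313.69
  314.06 314.44 314.81 315.19 315.56 315.94 316.31 316.69 317.06 317.44
  317.81 318.19 318.06 318.06 318.31 318.69 318.56 318.69 319.06 319.44
  319.81 320.19 320.56 320.81 321.19 321.56 321.94 322.31 322.69 323.06
  323.44 323.81 324.19 324.56 324.94 325.31 325.69 325.81 326.06 326.31
  326.19 325.81 325.44 325.06 324.69 324.31 323.94 323.56 323.19 322.81
  322.44 322.06 321.69 321.31 320.94 320.56 320.19 319.81 319.44 319.06
  318.69 318.31 317.94 317.56 317.19 316.81 316.44 316.06 315.69 315.31
  314.94 314.56 314.19 313.81 313.44 313.06 312.69 312.31 311.94 311.56
  311.31 311.31]]
```

```bash
python3 -c "
from h import *
P=plane('top',(258.3,298.2),32);print('pointer end',P,'inner',plane('top',(256.8,306.5),32));a=np.radians(-10);print('axis',P[:2]-22*np.array([np.cos(a),np.sin(a)]))"
python3 -m inch '[[[0,0,0],[0,0,-0.118]],[[0,0,0],[0,0,-0.118]],[[-1.68,-3.2,0],[0,0,0]],[[-1.68,-3.2,0],[0,0,0]],[[-1.68,-3.2,0],[0,0,0]],[[-1.68,-3.2,0],[0,0,0]],[[-1.68,-3.2,0],[0,0,0]],[[-1.68,-3.2,0],[0,0,0]],[[-1.68,-3.2,0],[0,0,0]],[[-1.68,-3.2,0],[0,0,0]],[[-1.68,-3.2,0],[0,0,0]],[[-1.68,-3.2,0],[0,0,0]]]' 4.0 40
```

```text
pointer end [441.04 247.07  32.  ] inner [426.17 249.8   32.  ]
axis [419.37 250.89]
t: 1.9
eef_pos: [399.7, 318.7, 226.7]
tcp_rot: [180.0, 0.0, 170.0]
force: [0.5, 0.8, 0.0]
gripper_width: 40.0
finger_force: 0.0
```

```bash
python3 -m inch '[[[-1.06,-2.1,0],[0,0,0]],[[-1.06,-2.1,1],[0,0,0]],[[-1.06,-2.12,2],[0,0,0]],[[0,0,3.2],[0,0,0]],[[0,0,3.2],[0,0,0]],[[0,0,3.2],[0,0,0]],[[0,0,0],[0,0,0]],[[0,0,0],[0,0,0]]]'
python3 - <<'E'
from h import *
s=bot.get_image("side");t=bot.get_image("top")
def c(i,u,v,r=50): return cv2.resize(cv2.convertScaleAbs(i[v-r:v+r,u-r:u+r],alpha=2),(400,400),interpolation=cv2.INTER_CUBIC)
cv2.imwrite("pics/pre.png",np.hstack([c(s,244,210),c(t,258,309)]))
p=bot.sense()["eef_pos"];tip=np.array(p)-[0,0,22];print(p,proj("side",tip),proj("top",tip))
E
```

```text
t: 2.57
eef_pos: [419.0, 252.2, 99.7]
tcp_rot: [-179.9, -0.1, 170.0]
force: [-0.1, -0.4, 1.1]
gripper_width: 39.9
finger_force: 0.0
[420.23 253.06 101.72] [241.12 202.07] [251.09 310.12]
```

View pics/pre.png

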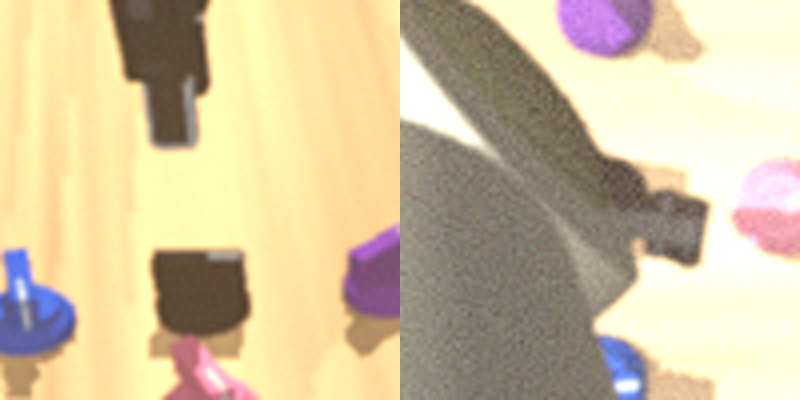

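The gripper is over the black knob: the near finger is at side pixel (237,187), and the bar is centred near (244,218). The pink, blue and purple knobs are clear of the fingers.

```bash
python3 -m inch '[[[0,0,2.2],[0,0,0]],[[0,0.15,2.0],[0,0,0]],[[0,0,1.2],[0,0,0]],[[0,0,0.5],[0,0,0]],[[0,0,0.3],[0,0,0]],[[0,0,0],[0,0,0]],[[0,0,0],[0,0,0]]]'; python3 -m inch '[[[0,0,0],[0,0,0]],[[0,0,0],[0,0,0]],[[0,0,0],[0,0,0]],[[0,0,0],[0,0,0]],[[0,0,0],[0,0,0]],[[0,0,0],[0,0,0]],[[0,0,0],[0,0,0]],[[0,0,0],[0,0,0]]]' 0.5 60
```

```text
t: 3.25
eef_pos: [420.5, 254.4, 39.5]
tcp_rot: [179.9, 0.1, 170.0]
force: [-0.4, -0.2, -0.1]
gripper_width: 39.7
finger_force: 0.0
t: 3.92
eef_pos: [419.9, 254.0, 38.3]
tcp_rot: [-180.0, -0.0, 170.0]
force: [-0.3, -0.1, -0.3]
gripper_width: 5.0
finger_force: 0.0
```

Run:
```python
from h import *
s=bot.get_image("side");t=bot.get_image("top")
def c(i,u,v,r=40): return cv2.resize(cv2.convertScaleAbs(i[v-r:v+r,u-r:u+r],alpha=2),(400,400),interpolation=cv2.INTER_CUBIC)
cv2.imwrite("pics/g.png",np.hstack([c(s,244,220),c(t,258,309)]))
p=bot.sense()
print(p)
```

```text
{'t': 4.0167, 'joints': array([-36.69,  36.87,  -1.6 , 130.08,   4.26,  13.09,  37.86]), 'qd': array([ 0.02,  0.  , -0.01,  0.08,  0.01, -0.01, -0.01]), 'joint_torque': array([  0.  , -62.35,   1.3 ,  -7.2 ,   0.  ,   0.  ,   0.  ]), 'eef_pos': array([419.91, 254.03,  38.34]), 'tcp_rot': array([-179.99,   -0.  ,  169.99]), 'force': array([ 0.02, -0.09,  0.16]), 'moment': array([-0.01,  0.03, -0.  ]), 'finger_force': 0.0, 'gripper_width': 4.985553612155729}
```

View pics/g.png

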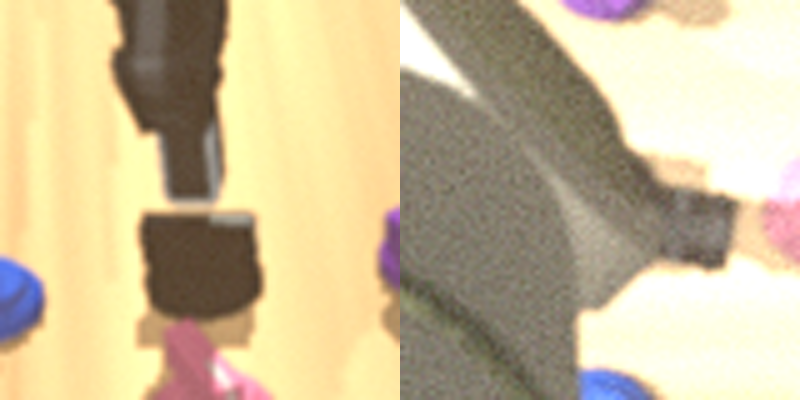

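Run:
```python
from h import *
print(tri((242.5,219.5),(283,314)), proj("top",(420,254,16)),proj("side",(420,254,16)),proj("top",(420,254,38)),proj("side",(420,254,38)))
print(tri((243.7,222.5),(258,309)))
for n in C: print(C[n]["K"], C[n]["world_from_camera"])
t=np.load("pics/top.npy");
```

```text
(array([415.88, 198.66,  77.73]), np.float64(6.415070388870554)) [255.71 309.89] [244.28 230.18] [254.01 310.02] [243.17 220.66]
(array([421.13, 246.75,  38.6 ]), np.float64(1.1017762143652576))
[[474.51   0.   318.63]
 [  0.   474.51 240.33]
 [  0.     0.     1.  ]] [[   0.98   -0.11    0.15  419.87]
 [  -0.19   -0.59    0.79 -497.96]
 [  -0.     -0.8    -0.6   542.01]
 [   0.      0.      0.      1.  ]]
[[488.99   0.   321.72]
 [  0.   488.99 242.56]
 [  0.     0.     1.  ]] [[ -0.02  -0.99   0.13 426.76]
 [ -1.     0.02   0.   128.2 ]
 [ -0.    -0.13  -0.99 923.31]
 [  0.     0.     0.     1.  ]]
```

```bash
python3 - <<'E'
from h import *
a=np.radians(156.465);ty=np.array([np.sin(a),-np.cos(a),0])
for z in(204,217,226,240):
  for s in(-48,48): print(z,s,proj("side",np.array([289.4,664.4,z])+s*ty))
E
python3 - <<'E'
import cv2,numpy as np
s=cv2.imread("pics/side0.png")[0:80,110:210];g=cv2.imread("pics/top0.png")[380:480,250:510]
t=__import__("h").bot.get_image("top")[240:380,180:340]
R=lambda i,w,h:cv2.convertScaleAbs(cv2.resize(i,(w,h),interpolation=cv2.INTER_CUBIC),alpha=2)
cv2.imwrite("pics/cmp.png",np.hstack([R(s,400,320),R(t,366,320)]))
E
```

```text
204 -48 [157.88  75.64]
204 48 [177.26  63.11]
217 -48 [156.68  69.72]
217 48 [176.27  57.5 ]
226 -48 [155.85  65.57]
226 48 [175.58  53.57]
240 -48 [154.52  59.03]
240 48 [174.5   47.38]
```

View pics/cmp.png

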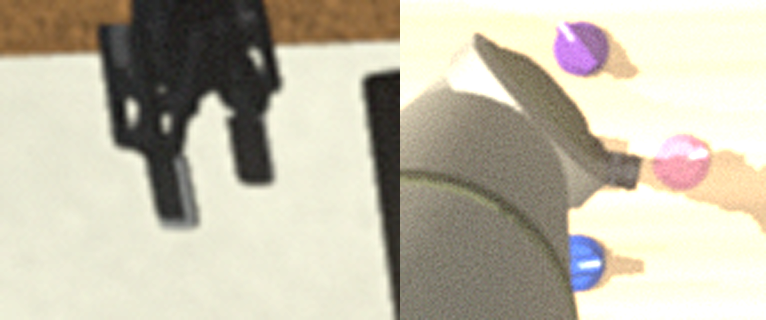

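```bash
python3 -m inch '[[[-0.25,-0.26,-0.2],[0,0,0]],[[0,0,0],[0,0,0]],[[0,0,0],[0,0,0]],[[0,0,0],[0,0,0]],[[0,0,0.8],[0,0,0]],[[0,0,0.6],[0,0,0]],[[0,0,0.5],[0,0,0]],[[0,0,0.4],[0,0,0]],[[0,0,0],[0,0,0]],[[0,0,0],[0,0,0]]]' 3.5 40;  python3 - <<'E'
from h import *
s=bot.get_image("side");t=bot.get_image("top")
def c(i,u,v,r=40): return cv2.resize(cv2.convertScaleAbs(i[v-r:v+r,u-r:u+r],alpha=2),(400,400),interpolation=cv2.INTER_CUBIC)
cv2.imwrite("pics/g2.png",c(s,244,220))
E
```

```text
t: 4.9
eef_pos: [421.7, 250.9, 16.9]
tcp_rot: [-180.0, -0.0, 170.0]
force: [-0.1, -0.1, -0.2]
gripper_width: 35.2
finger_force: 0.0
```

View pics/g2.png

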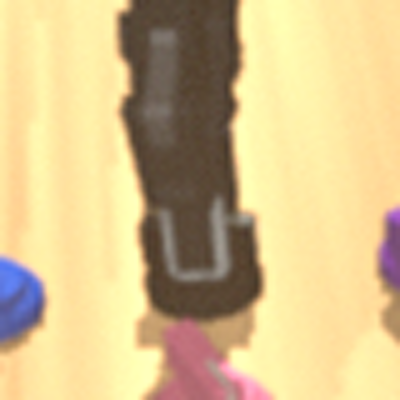

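The near finger now stands in front of the bar, with its tip at about (243,235) and the knob's underside near y = 243. In the pictures the tips sit about 22 mm higher than the stated TCP-to-tip offset, so I go by the pictures. Closing now.

```bash
python3 -m inch '[[[0,0,0],[0,0,0]],[[0,0,0],[0,0,0]],[[0,0,0],[0,0,0]],[[0,0,0],[0,0,0]],[[0,0,0],[0,0,0]],[[0,0,0],[0,0,0]],[[0,0,0],[0,0,0]]]' 0.5 60
```

```text
t: 5.58
eef_pos: [422.1, 251.1, 17.8]
tcp_rot: [180.0, 0.0, 170.0]
force: [-1.5, 0.2, 5.9]
gripper_width: 10.0
finger_force: 59.1
```

```bash
python3 -m inch '[[[0,0,-1],[0,0,0]],[[0,0,-2.5],[0,0,0]],[[0,0,-3.5],[0,0,0]],[[0,0,-3],[0,0,0]],[[0,0,0],[0,0,-0.07]],[[0,0,0],[0,0,-0.07]],[[0,0,0],[0,0,0]],[[0,0,0],[0,0,0]]]'
python3 -m inch '[[[-0.48,-2.2,0],[0,0,0]],[[-0.48,-3.2,0],[0,0,0]],[[-0.48,-3.2,0],[0,0,0]],[[-0.48,-3.2,0],[0,0,0]],[[-0.48,-3.2,0],[0,0,0]],[[-0.48,-3.2,0],[0,0,0]],[[-0.48,-3.2,0],[0,0,0]],[[-0.48,-3.2,0],[0,0,0]],[[-0.48,-3.1,0],[0,0,0]],[[-0.52,-1.8,0],[0,0,0]],[[0,0,0],[0,0,0]],[[0,0,0],[0,0,0]]]'
python3 -m inch '[[[0,0,0],[0,0,0]],[[0,0,0],[0,0,0]]]'
python3 - <<'E'
from h import *
s=bot.get_image("side");t=bot.get_image("top")
def c(i,u,v,r=50): return cv2.resize(cv2.convertScaleAbs(i[v-r:v+r,u-r:u+r],alpha=2.2),(400,400),interpolation=cv2.INTER_CUBIC)
cv2.imwrite("pics/st.png",np.hstack([c(s,284,295),c(t,424,284)]))
print(bot.sense())
E
```

```text
t: 6.25
eef_pos: [421.9, 250.9, 117.9]
tcp_rot: [180.0, 0.0, 177.9]
force: [0.8, 0.3, -0.7]
gripper_width: 9.7
finger_force: 58.7
t: 7.25
eef_pos: [459.8, -46.5, 117.1]
tcp_rot: [-180.0, -0.0, 177.7]
force: [-0.1, 0.2, -0.3]
gripper_width: 9.7
finger_force: 58.7
t: 7.42
eef_pos: [459.8, -44.2, 117.3]
tcp_rot: [180.0, -0.0, 178.1]
force: [-0.2, 0.1, -0.7]
gripper_width: 10.2
finger_force: 58.7
{'t': 7.5167, 'joints': array([  5.29,  27.24,  -9.36, 130.71,  11.06,  22.75,  74.83]), 'qd': array([ 0.23, -0.13,  0.22, -0.  ,  0.12,  0.03,  0.14]), 'joint_torque': array([  0.29, -54.21,  -0.44, -12.15,   0.  ,   0.01,  -0.02]), 'eef_pos': array([459.9 , -44.24, 117.35]), 'tcp_rot': array([179.99,  -0.02, 178.1 ]), 'force': array([-0.29,  0.27, -0.91]), 'moment': array([-0.  , -0.06,  0.02]), 'finger_force': 58.70836794376373, 'gripper_width': 10.212090142910942}
```

View pics/st.png

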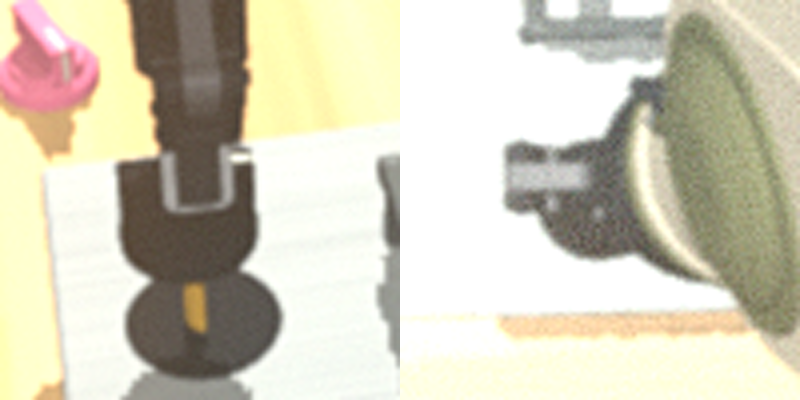

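The knob is held upright over the stem. In the side view its skirt is centred near (281,285) and the disc near (285,315), so I need the exact differential offset.

Run:
```python
from h import *
I={n:avg(n) for n in C}
for n in I: np.save(f"pics/{n}1.npy",I[n])
s=bot.sense();p=s["eef_pos"];zu=p[2]-17.8;print(p,s["tcp_rot"],"underside",zu)
S0={"side":plane("side",(284.39,325.05),60),"top":plane("top",(422.6,283.51),60)}
for n in C:
    A=S0[n];print(n,"pred skirt-bottom centre",proj(n,[A[0],A[1],zu]),"skirt top",proj(n,[A[0],A[1],zu+8]),"px/mm x,y,z",[proj(n,[A[0]+d[0]*10,A[1]+d[1]*10,zu+10*d[2]])/10-proj(n,[A[0],A[1],zu])/10 for d in np.eye(3)])
# side: skirt silhouette edges by row (half level between bg and knob)
a,o=crop(I["side"],284,300,30);g=a.max(2)
for v in np.arange(276,308,2.):
    r=g[int((v-o[1]+.5)*8)];d=np.where(r<75)[0]
    print(v,r.min().round(),(d.min()+.5)/8-.5+o[0],(d.max()+.5)/8-.5+o[0],end=" | ")
a,o=crop(I["top"],424,284,30);g=a.max(2)
print("\ntop rows")
for v in np.arange(286,304,1.):
    r=g[int((v-o[1]+.5)*8)];d=np.where(r<70)[0]
    if len(d): print(v,r.min().round(),(d.min()+.5)/8-.5+o[0],(d.max()+.5)/8-.5+o[0],end=" | ")
```

```text
[460.04 -45.49 117.38] [-180.    0.  178.] underside 99.58209625583038
side pred skirt-bottom centre [283.05 304.23] skirt top [282.77 299.83] px/mm x,y,z [array([ 0.75, -0.1 ]), array([-0.1 , -0.52]), array([-0.04, -0.55])]
top pred skirt-bottom centre [427.31 282.48] skirt top [428.32 282.26] px/mm x,y,z [array([-0.03, -0.6 ]), array([-0.6 ,  0.01]), array([ 0.13, -0.03])]
276.0 34.0 272.9375 294.3125 | 278.0 36.0 272.4375 294.0625 | 280.0 39.0 273.3125 293.8125 | 282.0 40.0 273.9375 295.3125 | 284.0 40.0 272.9375 289.8125 | 286.0 39.0 263.0625 297.0625 | 288.0 34.0 263.0625 297.1875 | 290.0 33.0 263.1875 297.1875 | 292.0 33.0 263.3125 297.1875 | 294.0 33.0 263.4375 297.3125 | 296.0 33.0 263.8125 297.3125 | 298.0 35.0 264.0625 297.8125 | 300.0 34.0 263.8125 298.0625 | 302.0 32.0 263.5625 298.1875 | 304.0 32.0 263.8125 298.0625 | 306.0 32.0 264.0625 297.5625 | 
top rows
286.0 45.0 403.8125 453.4375 | 287.0 46.0 408.5625 453.4375 | 288.0 46.0 409.0625 453.4375 | 289.0 46.0 409.3125 453.4375 | 290.0 46.0 409.8125 453.4375 | 291.0 46.0 410.4375 453.4375 | 292.0 45.0 411.1875 453.4375 | 293.0 44.0 411.9375 453.4375 | 294.0 44.0 412.8125 453.4375 | 295.0 45.0 414.0625 453.4375 | 296.0 46.0 415.6875 453.4375 | 297.0 43.0 417.5625 453.4375 | 298.0 45.0 422.8125 453.4375 | 299.0 46.0 437.1875 453.4375 | 300.0 44.0 438.9375 445.4375 | 301.0 46.0 440.8125 446.9375 | 302.0 49.0 443.0625 448.6875 | 303.0 62.0 446.1875 449.9375 |
```

Run:
```python
from h import *
I0=np.load("pics/side.npy");I=np.load("pics/side1.npy");T=np.load("pics/top.npy")
def edges(im,n,rows=None,cols=None,thr=75,c=(284,320),r=30):
    a,o=crop(im,*c,r);g=a.max(2);out=[]
    if rows is not None:
        for v in rows:
            d=np.where(g[int((v-o[1]+.5)*8)]<thr)[0]; out.append((v,(d.min()+.5)/8-.5+o[0],(d.max()+.5)/8-.5+o[0]))
    else:
        for u in cols:
            d=np.where(g[:,int((u-o[0]+.5)*8)]<thr)[0]; out.append((u,(d.min()+.5)/8-.5+o[1],(d.max()+.5)/8-.5+o[1]))
    return np.array(out)
print("bg",I0[350,284].max(),I0[325,300].max(),"top",T[284,400].max(),T[284,430].max())
for thr in(60,75,90):
    e=edges(I0,"side",rows=np.arange(320,332,2),thr=thr);f=edges(I0,"side",cols=[276,278,280,288,290,292],thr=thr)
    print(thr,"disc u centre",e[:,1:].mean(1).mean(),np.ptp(e[:,1:],1).max(),"v centre",f[:,1:].mean(1).mean(),f[:,1:].mean(1))
    e=edges(T,"top",rows=np.arange(280,289,2),thr=thr,c=(424,284),r=25);f=edges(T,"top",cols=np.arange(418,429,2),thr=thr,c=(424,284),r=25)
    print("   top disc",e[:,1:].mean(1).mean(),f[:,1:].mean(1).mean(),np.ptp(e[:,1:],1).max())
# project disc corners: predicted ellipse centre for S0
b=edges(I,"side",cols=[264,265,266,268,270,294,295,296],thr=75,c=(284,295),r=30);print("bar top edge v",b)
A=plane("side",(284.39,325.05),60);zu=99.5
for x in(-2.6,):
    print("pred far top edge L,R", [proj("side",[A[0]+x+d,A[1]+6,zu+32]) for d in(-22,22)],"near",[proj("side",[A[0]+x+d,A[1]-6,zu+32]) for d in(-22,22)])
print("stem top far rim pred",proj("side",[A[0]-2.5,A[1]+5.5,80.5]), proj("side",[A[0]-6,A[1],80.5]),proj("side",[A[0]+1,A[1],80.5]))
th=np.linspace(0,6.28,90);E=np.array([proj("side",[A[0]+27*np.cos(t),A[1]+27*np.sin(t),60]) for t in th]);print("disc extents pred",E.min(0),E.max(0))
```

```text
bg 107.75 42.875 top 129.25 49.5
60 disc u centre 284.3854166666667 38.125 v centre 326.0833333333333 [325.38 325.31 331.5  324.88 324.81 324.62]
   top disc 422.7 283.4791666666667 28.125
75 disc u centre 284.3854166666667 38.875 v centre 325.0416666666667 [325.38 325.38 325.19 324.88 324.81 324.62]
   top disc 422.625 283.5 29.25
90 disc u centre 284.3541666666667 39.75 v centre 325.0104166666667 [325.44 325.31 325.19 324.81 324.75 324.56]
   top disc 422.575 283.4895833333333 30.375
bar top edge v [[264.   285.19 306.69]
 [265.   285.06 324.44]
 [266.   285.06 324.44]
 [268.   284.81 324.44]
 [270.   284.56 324.44]
 [294.   264.56 324.44]
 [295.   264.56 324.44]
 [296.   285.31 324.44]]
pred far top edge L,R [array([262.25, 285.65]), array([296.15, 281.26])] near [array([263.17, 291.94]), array([297.59, 287.41])]
stem top far rim pred [281.34 311.83] [279.27 315.08] [284.45 314.36]
disc extents pred [264.62 310.94] [304.08 340.14]
```

```bash
python3 -m inch '[[[-0.26,0,0],[0,0,0]],[[0,0,0.6],[0,0,0]],[[0,0,0.6],[0,0,0]],[[0,0,0.4],[0,0,0]],[[0,0,0],[0,0,0]],[[0,0,0],[0,0,0]]]'; python3 -m inch '[[[0,0,0.15],[0,0,0]],[[0,0,0.15],[0,0,0]],[[0,0,0.15],[0,0,0]],[[0,0,0],[0,0,0]],[[0,0,0],[0,0,0]]]'
```

```text
t: 8.82
eef_pos: [462.3, -45.5, 100.9]
tcp_rot: [-180.0, -0.1, 178.0]
force: [0.2, 0.2, 0.1]
gripper_width: 9.8
finger_force: 58.7
t: 9.23
eef_pos: [462.6, -45.5, 96.9]
tcp_rot: [-180.0, -0.0, 178.0]
force: [0.4, 0.0, -0.4]
gripper_width: 10.1
finger_force: 58.7
```

```bash
python3 -m inch '[[[0,0,0.1],[0,0,0]],[[0,0,0.1],[0,0,0]],[[0,0,0.1],[0,0,0]],[[0,0,0],[0,0,0]],[[0,0,0],[0,0,0]]]'
```

```text
t: 9.65
eef_pos: [462.6, -45.5, 93.8]
tcp_rot: [-180.0, -0.0, 178.0]
force: [-0.2, -0.2, -0.3]
gripper_width: 10.0
finger_force: 58.7
```

```bash
python3 -m inch '[[[0,0,0.1],[0,0,0]],[[0,0,0.1],[0,0,0]],[[0,0,0.1],[0,0,0]],[[0,0,0],[0,0,0]],[[0,0,0],[0,0,0]]]'
```

```text
t: 10.07
eef_pos: [462.6, -45.5, 90.8]
tcp_rot: [-180.0, -0.0, 178.0]
force: [0.6, -0.7, -0.3]
gripper_width: 9.9
finger_force: 58.7
```

```bash
python3 -m inch '[[[0,0,0.12],[0,0,0]],[[0,0,0.12],[0,0,0]],[[0,0,0.12],[0,0,0]],[[0,0,0.1],[0,0,0]],[[0,0,0],[0,0,0]],[[0,0,0],[0,0,0]]]'
```

```text
t: 10.57
eef_pos: [462.6, -45.5, 86.2]
tcp_rot: [-180.0, -0.0, 178.0]
force: [0.4, -0.3, -0.3]
gripper_width: 10.1
finger_force: 58.7
```

```bash
python3 -m inch '[[[0,0,0.1],[0,0,0]],[[0,0,0.1],[0,0,0]],[[0,0,0],[0,0,0]],[[0,0,0],[0,0,0]]]'
```

```text
t: 10.9
eef_pos: [462.8, -45.5, 84.4]
tcp_rot: [-180.0, 0.0, 178.0]
force: [0.0, 0.1, 4.1]
gripper_width: 9.8
finger_force: 59.1
```

The bore is home: first contact at 4 N, which is the spring's preload, at the expected height. Pressing in now.

```bash
python3 -m inch '[[[0,0,0.15],[0,0,0]],[[0,0,0.15],[0,0,0]],[[0,0,0.12],[0,0,0]],[[0,0,0],[0,0,0]],[[0,0,0],[0,0,0]],[[0,0,0],[0,0,0]]]'
```

```text
t: 11.4
eef_pos: [462.8, -45.5, 80.3]
tcp_rot: [-180.0, 0.0, 178.0]
force: [-0.3, -0.9, 7.3]
gripper_width: 10.0
finger_force: 59.7
```

```bash
python3 -m inch '[[[0,0,0.08],[0,0,0]],[[0,0,0],[0,0,0]],[[0,0,0],[0,0,0]],[[0,0,0],[0,0,0]],[[0,0,0],[0,0,0]]]'
python3 - <<'E'
from h import *
i=avg("side",4);F=[]
for _ in range(6): F.append(bot.sense()["force"][2]);bot.get_image("side")
print(np.mean(F),bot.sense()["eef_pos"])
s=np.clip(i[245:345,234:334]*2.2,0,255).astype(np.uint8);cv2.imwrite("pics/end.png",cv2.resize(s,(500,500),interpolation=cv2.INTER_CUBIC))
E
```

```text
t: 11.82
eef_pos: [462.8, -45.6, 79.6]
tcp_rot: [-180.0, 0.0, 178.0]
force: [-0.8, 0.8, 8.4]
gripper_width: 10.1
finger_force: 59.8
8.9805722554727 [462.8  -45.55  79.56]
```

View pics/end.png

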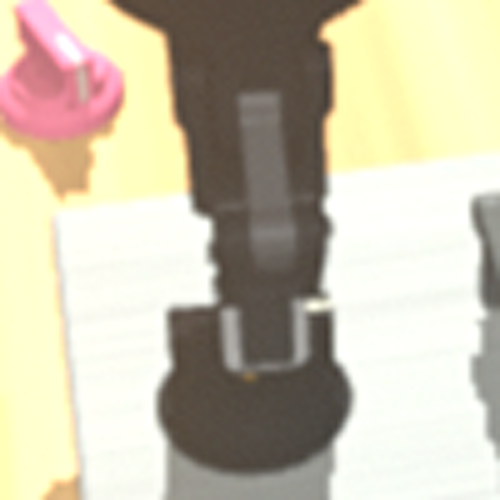

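The final side view shows the knob seated on the disc at about (285,325), bar and pointer toward +x. The fingers are still on it. The push is 9 N at 4.8 mm below first contact, which matches the spring almost fully in.

```bash
python3 -c "
from cell import bot
print(bot.job_done())"
```

```text
the job is handed in; nothing more can be done
None
```

The knob is home on the bare stem with its pointer on the flat's side. At hand-in it was held pressed in about 4.8 mm against 9 N of spring force; the hand-in returned no verdict, and I didn't measure the valve's turn.

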